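Fetch the bur block from behind the bottles

TASK

Please put the bur block on the free end of the instrument tray; it sits in the back of the light grey organiser, behind the bottles. First take all three bottles out and stand them on the open worktop at least a hand's width clear of the organiser, then set the bur block upright on the bare end of the tray beside the instruments, and only then put each bottle back upright in the same well it came from. Leave the glass dish and the instruments where they lie and tip nothing over.

Things in the scene. Friction and masses are not known exactly. Their poses are not given: they have to be found in the camera images.
- organiser: Light grey organiser, fixed, 170 (x, +x rearward) x 176 x 24 mm; origin mid underside. Front: 3 round wells 43 mm wide at x -54, y -56/0/56 mm, mouths bevelled 3 mm, floor at z 14 mm, block top 24. Rear: 2 open bays 104 (x) x 82 mm, centres x 31, y -43/43, floor z 4, walls 24, divider 18 mm high. Turned up to 0.2 rad. Worktop before the basin (world x 0.37-0.42, y -0.35 to -0.05 m) is always free.
- drop_bottle: Tallest bottle: brown dropper bottle with a black rubber dropper, 102 mm high; glass body 32 mm in diameter up to 65 mm height, then a 24 mm collar to 77 mm and a slim bulb 13 mm across to the top. 70 g, varying. Stands in any one of the three wells at the start; origin at the middle of its underside, z up.
- squeeze_bottle: Middle bottle: plain white plastic squeeze bottle with a grey pointed cap, 78 mm high; straight body 28 mm in diameter up to 48 mm height, cap 21 mm across from 58 mm, narrowing to a point. 30 g, varying. Stands in any one of the three wells at the start; origin at the middle of its underside, z up.
- bond_bottle: Smallest bottle: small dark bottle with a white cap, 55 mm high; body 23 mm in diameter up to 38 mm height, cap 14 mm across above. 18 g, varying. Stands in any one of the three wells at the start; origin at the middle of its underside, z up.
- bur_block: Low pale block 34 mm (its x) by 62 mm (its y) by 16 mm high with thin dental burs standing up out of its top to 34 mm; grip the block by its two long sides (34 mm apart). 85 g, varying. Lies in one of the two rear bays, its x within 0.1 rad of the organiser's x; origin at the middle of its underside, z up.
- dappen_dish: Small thick glass mixing dish, 32 mm across, 22 mm high, standing in the other rear bay; it stays there. Origin at the middle of its underside, z up.
- instrument_tray: Shallow blue tray, fixed, 195 (x) by 295 mm (y) over the rim, rim 20 mm high; flat floor 174 by 274 mm, 2 mm above the worktop; origin at the middle of its underside. Instruments lie along y on its +y part; the free end is its -y end, bare from y = -137 to about -45 mm. Turned up to 0.2 rad. A wall cabinet hangs 0.61 m up over world x > 0.53, y > 0.23 m.
- instr_spatula: Dental spatula, 173 mm long (its y), 9 mm high, lying on the tray; stays there. Origin at the middle of its underside.
- instr_probe: Dental probe, 151 mm long (its y), 14 mm high, lying on the tray; stays there. Origin at the middle of its underside.
- instr_scaler: Dental scaler, 146 mm long (its y), 10 mm high, lying on the tray; stays there. Origin at the middle of its underside.
Mind the look-alikes: they are no part of the job. Leave any yellow look-alike of the bond_bottle alone.

How it is judged:
On the way, in this order (a step that is already met when the one before it is completed fails the run):
1. All three bottles stand upright and released on the worktop, more than 0.13 m from the organiser's middle, while the bur block is still in its bay (horizontal distance between each of drop_bottle, squeeze_bottle, bond_bottle and organiser above 0.13 m and height (world z) of each of drop_bottle, squeeze_bottle, bond_bottle below 0.03 m and angle between each of drop_bottle, squeeze_bottle, bond_bottle's own z axis and vertical below 0.15 rad and contact force between the fingers and drop_bottle below 0.05 N and linear speed of each of drop_bottle, squeeze_bottle, bond_bottle below 0.03 m/s and contact force between the fingers and squeeze_bottle below 0.05 N and contact force between the fingers and bond_bottle below 0.05 N and distance of bur_block from where it was at the start of the episode below 0.02 m), for 0.2 s.
2. The bur block stands upright and released on the free end of the tray, with the three bottles still clear of the organiser (x of bur_block in the frame of instrument_tray between -0.075 and 0.075 m and y of bur_block in the frame of instrument_tray between -0.125 and -0.035 m and z of bur_block in the frame of instrument_tray below 0.008 m and angle between bur_block's own z axis and vertical below 0.1 rad and contact force between the fingers and bur_block below 0.05 N and linear speed of bur_block below 0.03 m/s and horizontal distance between each of drop_bottle, squeeze_bottle, bond_bottle and organiser above 0.13 m), for 0.2 s.
At the end, for the whole second after the job is handed in: The bur block stands flat and released on the tray floor, its middle 35 to 125 mm from the tray's middle towards the -y end and within 75 mm of x = 0; each bottle stands upright on the floor of its own well, within 16 mm of its start; dish and instruments within 20 mm of theirs (x of bur_block in the frame of instrument_tray between -0.075 and 0.075 m and y of bur_block in the frame of instrument_tray between -0.125 and -0.035 m and z of bur_block in the frame of instrument_tray below 0.008 m and angle between each of bur_block, drop_bottle, squeeze_bottle, bond_bottle's own z axis and vertical below 0.1 rad and contact force between the fingers and bur_block below 0.05 N and linear speed of bur_block below 0.03 m/s and distance of each of drop_bottle, squeeze_bottle, bond_bottle from where it was at the start of the episode below 0.016 m and z of each of drop_bottle, squeeze_bottle, bond_bottle in the frame of organiser below 0.019 m and linear speed of each of drop_bottle, squeeze_bottle, bond_bottle below 0.02 m/s and distance of each of dappen_dish, instr_spatula, instr_probe, instr_scaler from where it was at the start of the episode below 0.02 m); the robot touches nothing.
It fails at once if A bottle or the bur block is tipped over (angle between any of drop_bottle, squeeze_bottle, bond_bottle, bur_block's own z axis and vertical above 0.7 rad).
It fails at once if The glass dish or an instrument is shifted by more than 20 mm (distance of any of dappen_dish, instr_spatula, instr_probe, instr_scaler from where it was at the start of the episode above 0.02 m).
It also fails if it takes over 138 s, if anything falls off the work surface, if the arm or the gripper's body presses on something with over 40 N, if the wrist force passes 120 N, or if a joint passes its speed limit or range.

ROBOT

A 7-joint arm with a two-finger parallel gripper is mounted at the origin on a cart in front of the work surface, level with it; the furniture and walls round the work are solid. World frame = base frame: x ahead of the robot, y to its left, z up, the work surface at z = 0. Lengths are in m, angles in rad, forces in N, time in s.
With the tool pointing down it reaches from about 0.425 to 0.875 m from the base axis. Payload 9.9 kg.
Tool frame: the origin (TCP) lies midway between the tips of the shut fingers; the grasp point (between the pads) lies 19 mm behind it; z points along the fingers, y is the line along which they close (so a half turn about z gives the same grasp; the last joint's range is limited). The gripper opens to 85 mm and grips with 20 to 120 N. Pads are 22 mm wide; open, the fingers measure 114 mm over their backs; the gripper's body (76 mm by 85 mm) begins 54 mm behind the grasp point. The pads swing forward as they close: fully open they stand 13 mm farther back than shut.
Start: joints at [1.026, 0.576, 0.025, 1.437, -0.015, 1.129, -0.057], TCP at [0.3, -0.605, 0.205] pointing down, gripper open.
Joint ranges: [-2.76, 2.76], [-0.34, 2.15], [-1.52, 1.57], [0.19, 2.46], [-1.09, 4.23], [0.17, 1.99], [-2.82, 2.82]. Speed limits (rad/s): [2.22, 2.22, 3.01, 3.01, 3.14, 3.14, 3.14].

INTERFACE

Orientations are given as a unit quaternion [x, y, z, w].
In Python, from rig import * gives the robot as it stands. The module is installed in compiled form; this text tells all that it offers.
- The arm moves only by the tool drive_tool, never from a script. Its argument "increments" is a list that holds one entry, the list of rows, each a list of 6 numbers: the shift along the tool's x, y, z in mm, then the turn, a rotation vector about the tool's x, y, z in rad. In form: [[[dx, dy, dz, ax, ay, az], ...]]. A call has 1 to 12 rows; each row is the pose to reach, as a shift and turn from the pose commanded when the call began, along the tool's axes at that moment; what a row does not reach only later rows make up. A row lasts 1/10 s, in which the tool goes at most 50 mm and 8.59 degrees, less where a joint would pass 70% of its speed; a pose out of reach is approached as far as the arm can. A call with a gripper value outside its range is refused whole. "jaw" is the finger opening in mm, from 0 to 85.4, set as the call begins (left out, the last holds). The fingers move at their own pace and stop on an object; "newtons" is the grip in N (left out, the last holds). Time passes only in rows, so rows that repeat a pose let the fingers close. It gives the time, the measured TCP pose, the force, the opening and the grip force at its end, in the units of the state.
- sense(): the state, without advancing time (a new reading comes with each control period).
- capture(name): name is "side" or "top" or "wrist"; returns (picture, depth): 420x560x3 uint8, blue, green, red; 420x560 float32, m along the optical axis (not along the pixel's ray), 0 where there is no reading.
- camera_params(name): a dict with "K" (3x3 intrinsics, pixels), "distortion" ([k1, k2, p1, p2, k3] as OpenCV has them; the pictures are not rectified), "R" (3x3) and "t" (3): a world point X has camera coordinates R X + t; the wrist camera has in their place "hand_eye" (4x4, takes a point from camera to tool coordinates, whose origin is the TCP and whose axes are the flange's). Camera axes: x right, y down, z forward; pixel columns grow to the right and rows downward; lengths in m; the calibration is good to about 2 mm. A picture is of the moment at which its call begins: read the wrist's pose just before it. camera_params takes no time and is no camera call.
- job_done(): hands the job in; it is judged then, once.
Trained networks look in the newest picture that a camera, given by its name, has taken for a name from the list of things; names that differ only in an ending like _2 or _b are one class to them, and where a whole thing is asked for, a point or a joint stands for the part that bears it (a point fixed in the world has none). Each returns a list of dicts, best first, with "confidence" (0 to 1); they miss things now and then, are a little off and sometimes report something else, mostly with a low value. They report only what shows in the picture. A call takes as long as a camera call. They do not tell look-alikes from the thing itself.
- trace(camera, label): "pixels" (420x560 bool, what is visible of it) and "location" ([column, row] in pixels, amid what is visible of it).
The state is a dict: "clock": time; "joints": joint angles; "dq": joint speeds; "effort": joint torques, N m; "tool_pos": TCP position; "tool_rot": TCP orientation; "ft_force": force on the tool from outside, world axes, zero at the start; "torque": the same for the moment, N m; "opening": opening from 0.0 (shut) to 1.0 (fully open); "grip_force": force on a finger pad.
Only numpy, scipy, OpenCV 4.12 (cv2) and the standard library are available. Lean on these libraries where they do the work, as an engineer would, in place of code of your own. Each camera call takes 0.05 s, during which the arm holds its last target. There are 200 camera calls.

## Working session

There is one attempt and no reset: what is moved stays moved. The work goes in short steps, Python scripts to look and compute and a tool call to move; the robot and the scene stay as the last step left them, time stands still between calls to the robot, and variables do not carry over. Pictures are saved under pics/ and viewed, at most 14 in all, crops included, and the job is handed in when it is done.

Besides the shell and the picture viewer there is one more tool, called after "Call:" as name(argument=value, ...), one argument or row to a line, values as JSON. drive_tool: Moves the arm, as the interface text tells. Its arguments: {"type":"object","properties":{"increments":{"type":"array","items":{"type":"array","items":{"type":"array","items":{"type":"number"}}}},"jaw":{"type":"number"},"newtons":{"type":"number"}},"required":["increments"]}

```bash
mkdir -p pics
cat > h.py <<'E'
from rig import *
import numpy as np, cv2
from scipy.spatial.transform import Rotation as Ro
def cloud(cam, mask=None, depth=None):
    p=camera_params(cam); K=np.array(p["K"]); d=np.array(p["distortion"])
    m=(depth>0) if mask is None else (mask&(depth>0))
    v,u=np.nonzero(m); z=depth[v,u]
    n=cv2.undistortPoints(np.c_[u,v].astype(float).reshape(-1,1,2),K,d).reshape(-1,2)
    P=np.c_[n*z[:,None],z]
    if cam=="wrist":
        s=sense(); H=np.array(p["hand_eye"]); P=P@H[:3,:3].T+H[:3,3]
        return P@Ro.from_quat(s["tool_rot"]).as_matrix().T+s["tool_pos"]
    return (P-np.array(p["t"]))@np.array(p["R"])
E
python3 - <<'E'
from h import *
s=sense();print({k:np.round(v,3) for k,v in s.items()})
print(Ro.from_quat(s["tool_rot"]).as_matrix().round(3))
for c in("top","side"):
    im,d=capture(c); cv2.imwrite(f"pics/{c}0.png",im); np.save(f"{c}_d.npy",d)
    for l in("organiser","drop_bottle","squeeze_bottle","bond_bottle","bur_block","dappen_dish","instrument_tray","instr_probe","instr_scaler","instr_spatula"):
        for r in trace(c,l)[:3]:
            P=cloud(c,r["pixels"],d)
            if len(P)<5: print(c,l,"few");continue
            print(c,l,round(r["confidence"],2),np.round(r["location"]),r["pixels"].sum(),"med",np.median(P,0).round(3),"lo",np.percentile(P,2,0).round(3),"hi",np.percentile(P,98,0).round(3))
            rr=cv2.minAreaRect((P[:,:2]*1000).astype(np.float32)); print("   rect",np.round(rr[0]),np.round(rr[1]),round(rr[2],1))
E
```

```text
{'clock': np.float64(0.0), 'joints': array([ 1.026,  0.577,  0.025,  1.438, -0.015,  1.129, -0.056]), 'dq': array([-0.   , -0.   ,  0.001,  0.001,  0.001, -0.   ,  0.   ]), 'effort': array([ 1.0000e-03, -7.6576e+01,  2.2510e+00, -2.8597e+01,  1.5000e-02,
        1.3000e-02, -0.0000e+00]), 'tool_pos': array([ 0.3  , -0.604,  0.204]), 'tool_rot': array([ 0.974,  0.228, -0.   , -0.001]), 'ft_force': array([-1.369, -0.554, -0.578]), 'torque': array([ 0.007, -0.003, -0.001]), 'grip_force': np.float64(0.0), 'opening': np.float64(1.002)}
[[ 0.896  0.445 -0.001]
 [ 0.445 -0.896  0.001]
 [-0.    -0.002 -1.   ]]
top organiser 0.86 [363. 202.] 7300 med [0.506 0.125 0.006] lo [ 0.423  0.031 -0.   ] hi [0.589 0.205 0.026]
   rect [509. 113.] [178. 188.] 3.5
top organiser 0.73 [130. 169.] 284 med [0.55  0.556 0.009] lo [0.538 0.501 0.   ] hi [0.561 0.603 0.013]
   rect [550. 551.] [111.  11.] 79.4
top drop_bottle 0.79 [374. 224.] 370 med [0.452 0.121 0.074] lo [0.438 0.102 0.021] hi [0.467 0.131 0.113]
   rect [458. 113.] [31. 43.] 50.2
top squeeze_bottle 0.62 [399. 225.] 297 med [0.454 0.067 0.06
[... 2696 characters left out ...]
[278. 173.] 6951 med [0.5   0.474 0.002] lo [ 0.398  0.346 -0.001] hi [0.603 0.64  0.019]
   rect [500. 495.] [300. 199.] 79.3
side instr_probe 0.56 [260. 152.] 81 med [0.466 0.568 0.009] lo [0.456 0.52  0.006] hi [0.475 0.608 0.012]
   rect [466. 566.] [95.  8.] 79.3
side instr_probe 0.52 [275. 265.] 170 med [0.446 0.162 0.046] lo [0.439 0.156 0.02 ] hi [0.455 0.17  0.068]
   rect [446. 164.] [16. 19.] 53.2
side instr_scaler 0.52 [298. 147.] 51 med [0.552 0.551 0.01 ] lo [0.541 0.501 0.008] hi [0.56  0.592 0.012]
   rect [551. 547.] [98.  5.] 79.3
side instr_spatula 0.5 [282. 147.] 168 med [0.514 0.557 0.007] lo [0.494 0.458 0.   ] hi [0.531 0.626 0.011]
   rect [513. 543.] [183.  13.] 79.7
```

Run:
```python
from h import *
a=cv2.imread("pics/top0.png");b=cv2.imread("pics/side0.png")
cv2.imwrite("pics/a.png",a)
for n,i in(("tc",a[120:330,230:510]),("sc",b[180:390,160:440])): cv2.imwrite(f"pics/{n}.png",cv2.resize(i,None,fx=2.8,fy=2.8,interpolation=3))
```

```text
(no output)
```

View pics/side0.png

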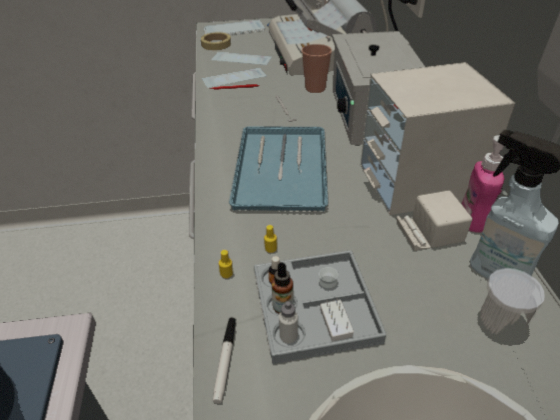

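View pics/top0.png

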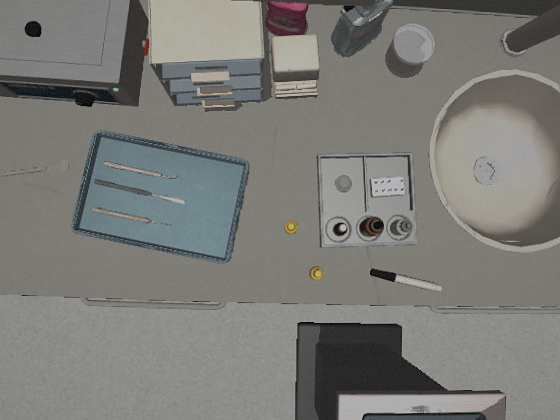

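View pics/tc.png

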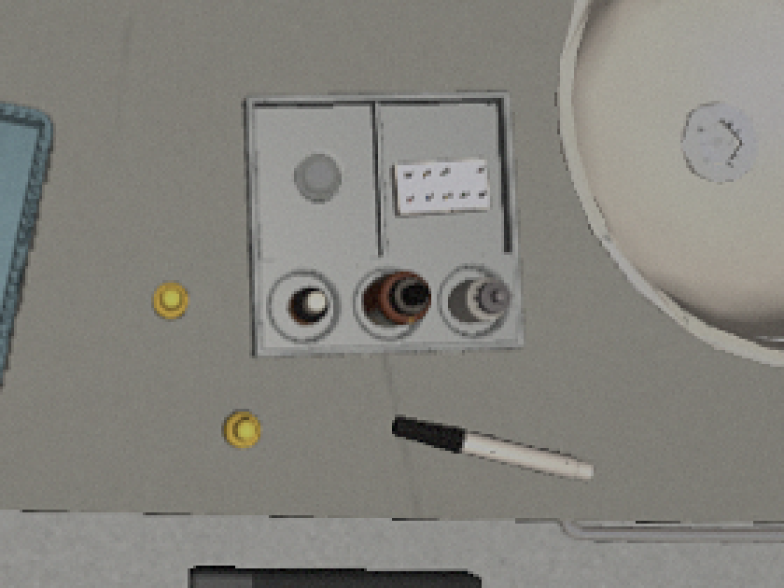

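The top view shows the organiser at about (365,200). In it, bond stands at (338,228), drop at (371,227) and squeeze at (400,226). The bur block is at (387,187), the dish at (344,184), and two yellow look-alikes are at (291,227) and (316,273). The tray's free end is on its right, with the basin to the right of the organiser.

Run:
```python
from h import *
from scipy.optimize import least_squares
D={};T={}
for c in("top","side"):
    im,D[c]=capture(c)
    for l in("drop_bottle","squeeze_bottle","bond_bottle","bur_block","organiser","instrument_tray"):
        T[c,l]=[(r["confidence"],cloud(c,r["pixels"],D[c])) for r in trace(c,l)]
app={"drop_bottle":((.455,.113),.016,(.03,.076)),"squeeze_bottle":((.455,.06),.014,(.028,.06)),"bond_bottle":((.448,.168),.0115,(.027,.05))}
for l,(p,R,(a,b)) in app.items():
    for cs in(("top",),("side",),("top","side")):
        P=np.vstack([Q for c in cs for _,Q in T[c,l] if np.hypot(*(np.median(Q,0)[:2]-p))<.025])
        P=P[(P[:,2]>a)&(P[:,2]<b)&(np.hypot(*(P[:,:2]-p).T)<.03)]
        if len(P)<10: print(l,cs,len(P));continue
        s=least_squares(lambda q:np.hypot(P[:,0]-q[0],P[:,1]-q[1])-R,p,loss="soft_l1",f_scale=.001)
        print(l,cs,len(P),s.x.round(4))
for l,h in(("organiser",(.019,.03)),("bur_block",(.013,.05)),("instrument_tray",(.012,.03))):
    for c in D:
        P=T[c,l][0][1];P=P[(P[:,2]>h[0])&(P[:,2]<h[1])]
        r=cv2.minAreaRect((P[:,:2]*1000).astype(np.float32));print(l,c,len(P),np.round(r[0],1),np.round(r[1],1),round(r[2],2))
P=cloud("top",None,D["top"])
for x in np.arange(.36,.52,.02):
    print(round(x,2),[ (round(float(np.percentile(q,90))*1000) if len(q:=P[(abs(P[:,0]-x)<.01)&(abs(P[:,1]-y)<.015),2]) else None) for y in np.arange(-.36,.22,.03)])
```

```text
drop_bottle ('top',) 197 [0.4539 0.1146]
drop_bottle ('side',) 445 [0.4547 0.1124]
drop_bottle ('top', 'side') 642 [0.4544 0.1128]
squeeze_bottle ('top',) 69 [0.4556 0.0596]
squeeze_bottle ('side',) 246 [0.456  0.0588]
squeeze_bottle ('top', 'side') 315 [0.4559 0.059 ]
bond_bottle ('top',) 64 [0.4487 0.167 ]
bond_bottle ('side',) 81 [0.4513 0.1677]
bond_bottle ('top', 'side') 145 [0.4506 0.1678]
organiser top 263 [530.1  78.5] [33.4 61.2] 5.82
organiser side 2616 [507.4 115.2] [172.  179.5] 3.2
bur_block top 612 [530.4  78.7] [34.1 62.8] 5.56
bur_block side 793 [532.4  76.2] [34.1 64.1] 5.64
instrument_tray top 2180 [501.1 496.6] [295.1 195. ] 80.21
instrument_tray side 1076 [502.1 493.8] [298.4 195.9] 80.29
0.36 [None, None, None, 1, 1, 0, 1, 1, 1, 1, 1, 2, 15, 15, 16, 14, 1, 1, 1, 52]
0.38 [None, None, None, 0, 1, 1, 1, 1, 1, 1, 1, 1, 1, 1, 2, 13, 2, 1, 1, 47]
0.4 [None, None, None, 1, 1, 1, 1, 1, 1, 1, 1, 1, 1, 1, 1, 1, 1, 1, 1, 1]
0.42 [None, None, None, 1, 2, 2, 2, 3, 1, 1, 1, 1, 1, 23, 24, 24, 24, 24, 24, 23]
0.44 [None, None, None, 1, 0, -12, -19, 0, 3, 2, 1, 1, 1, 25, 71, 25, 90, 35, 63, 25]
0.46 [None, None, -29, -21, -54, -88, -92, -80, -25, 3, 2, 1, 1, 25, 84, 26, 111, 24, 53, 24]
0.48 [None, None, -40, -59, -106, -116, -116, -113, -105, None, 3, 1, 1, 24, 24, 24, 24, 24, 24, 23]
0.5 [None, None, -66, -104, -119, -124, -126, -124, -116, -114, 2, 3, 1, 23, 5, 5, 15, 5, 5, 23]
0.52 [None, -77, -84, -119, -126, -131, -133, -130, -123, -116, None, 2, 1, 23, 21, 21, 18, 23, 18, 23]
```

Call:
drive_tool(
  increments=[
    [[314,-295,0,0,0,-1.11],[314,-295,0,0,0,-1.11],[314,-295,0,0,0,-1.11],[314,-295,0,0,0,-1.11],[314,-295,0,0,0,-1.11],[314,-295,0,0,0,-1.11],[314,-295,0,0,0,-1.11],[314,-295,0,0,0,-1.11],[314,-295,0,0,0,-1.11],[314,-295,0,0,0,-1.11],[314,-295,0,0,0,-1.11],[314,-295,0,0,0,-1.11]],
  ],
  jaw=60,
  newtons=25,
)

```text
clock: 3.0
tool_pos: [0.4498, -0.202, 0.2048]
tool_rot: [0.708, 0.706, -0.0, 0.0]
ft_force: [-0.1, -0.4, -0.3]
opening: 0.701
grip_force: 0.0
```

Call:
drive_tool(
  increments=[
    [[314,4,15,0,0,0],[314,4,15,0,0,0],[314,4,15,0,0,0],[314,4,15,0,0,0],[314,4,15,0,0,0],[314,4,15,0,0,0],[314,4,15,0,0,0],[314,4,15,0,0,0],[314,4,15,0,0,0],[314,4,15,0,0,0]],
  ],
)

```text
clock: 4.0
tool_pos: [0.4545, 0.111, 0.1897]
tool_rot: [0.708, 0.706, -0.0, 0.0]
ft_force: [-0.6, 0.4, 1.0]
opening: 0.7
grip_force: 0.0
```

Run:
```python
from h import *
s=sense();print(s["tool_pos"].round(4),Ro.from_quat(s["tool_rot"]).as_matrix().round(4).tolist())
im,d=capture("wrist");cv2.imwrite("pics/w1.png",im)
for l in("drop_bottle","squeeze_bottle","bond_bottle"):
    for r in trace("wrist",l)[:2]:
        P=cloud("wrist",r["pixels"],d); h=P[:,2].max(); 
        print(l,round(r["confidence"],2),r["location"],np.median(P,0).round(4),"top",np.median(P[P[:,2]>np.percentile(P[:,2],97)-.006],0).round(4))
```

```text
[0.4545 0.111  0.1897] [[0.0033, 1.0, -0.0003], [1.0, -0.0033, -0.0009], [-0.0009, -0.0003, -1.0]]
drop_bottle 0.72 [282.1, 191.7] [0.454  0.1195 0.0754] top [0.454  0.1142 0.1114]
squeeze_bottle 0.76 [287.0, 238.3] [0.4549 0.067  0.0643] top [0.4549 0.0605 0.0908]
bond_bottle 0.68 [277.6, 136.8] [0.4484 0.1678 0.0463] top [0.4502 0.167  0.0678]
bond_bottle 0.68 [204.8, 100.5] [0.373  0.2052 0.0319] top [0.37   0.2073 0.0539]
```

View pics/w1.png

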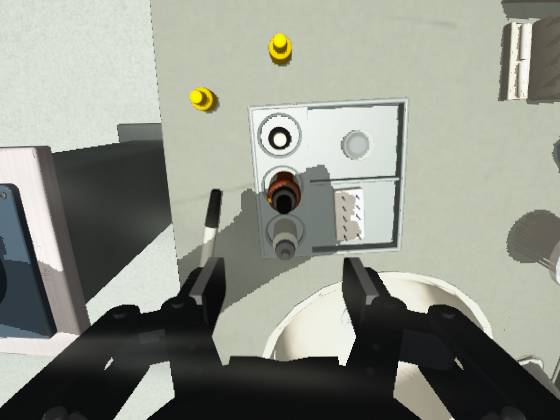

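The wrist view confirms the bottle order: bond at (280,137), drop at (284,192) and squeeze at (286,240). The path down is clear.

Call:
drive_tool(
  increments=[
    [[2,0,50,0,0,0],[2,0,100,0,0,0],[2,0,125,0,0,0],[2,0,138,0,0,0],[2,0,138,0,0,0],[2,0,138,0,0,0]],
  ],
)

```text
clock: 4.8
tool_pos: [0.4544, 0.1151, 0.0521]
tool_rot: [0.707, 0.707, -0.0, -0.0]
ft_force: [0.5, -1.1, 0.1]
opening: 0.701
grip_force: 0.0
```

Call:
drive_tool(
  increments=[
    [[0,0,0,0,0,0],[0,0,0,0,0,0],[0,0,0,0,0,0],[0,0,0,0,0,0],[0,0,0,0,0,0],[0,0,0,0,0,0],[0,0,0,0,0,0],[0,0,0,0,0,0]],
  ],
  jaw=10,
  newtons=25,
)

```text
clock: 5.6
tool_pos: [0.4548, 0.1153, 0.0527]
tool_rot: [0.707, 0.707, 0.001, 0.001]
ft_force: [-1.2, -1.0, 7.3]
opening: 0.263
grip_force: 24.2
```

Call:
drive_tool(
  increments=[
    [[0,0,-10,0,0,0],[0,0,-25,0,0,0],[0,0,-60,0,0,0],[0,0,-100,0,0,0],[0,0,-100,0,0,0],[0,0,-100,0,0,0]],
  ],
)

```text
clock: 6.2
tool_pos: [0.4547, 0.1152, 0.153]
tool_rot: [0.707, 0.707, 0.001, 0.001]
ft_force: [-0.1, 0.3, -1.2]
opening: 0.26
grip_force: 24.8
```

Run:
```python
from h import *
s=sense();print(s["tool_pos"].round(4),s["opening"],s["ft_force"])
im,d=capture("side");cv2.imwrite("pics/s2.png",cv2.resize(im[140:350,180:460],None,fx=2.8,fy=2.8))
r=trace("side","drop_bottle")
for q in r[:2]:
    P=cloud("side",q["pixels"],d);print(q["confidence"],np.percentile(P,2,0).round(3),np.percentile(P,98,0).round(3))
```

```text
[0.4547 0.1152 0.153 ] 0.26044414557130335 [-0.08764949  0.3102381  -1.22439419]
0.96 [0.439 0.095 0.117] [0.47  0.114 0.211]
```

View pics/s2.png

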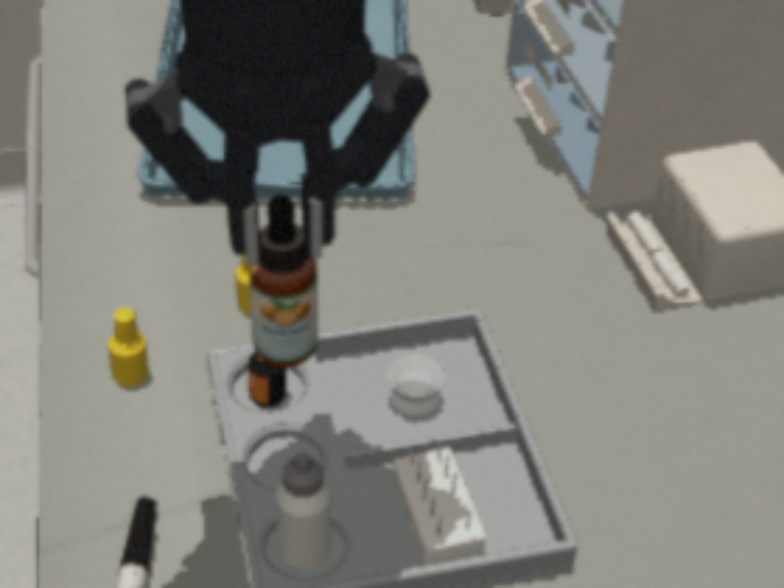

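The drop bottle is held upright by its collar at (283,245). The fingertips end near its shoulder, higher than expected, so I'll measure the fingertip height.

Run:
```python
from h import *
im,d=capture("side"); m=trace("side","drop_bottle")[0]["pixels"]
m=~cv2.dilate(m.astype(np.uint8),np.ones((3,3))).astype(bool)
P=cloud("side",m,d)
for x0 in np.arange(.40,.51,.006):
    Q=P[(P[:,0]>x0)&(P[:,0]<x0+.006)&(abs(P[:,1]-.115)<.03)&(P[:,2]>.13)]
    if len(Q): print(round(x0,3),len(Q),Q[:,2].min().round(3),Q[Q[:,2].argmin()].round(3))
```

```text
0.4 169 0.238 [0.406 0.103 0.238]
0.406 234 0.228 [0.411 0.102 0.228]
0.412 966 0.222 [0.416 0.103 0.222]
0.418 1231 0.22 [0.422 0.108 0.22 ]
0.424 688 0.189 [0.43  0.108 0.189]
0.43 417 0.182 [0.432 0.109 0.182]
0.436 379 0.176 [0.436 0.112 0.176]
0.442 140 0.214 [0.443 0.11  0.214]
0.448 118 0.251 [0.448 0.105 0.251]
0.454 118 0.252 [0.456 0.105 0.252]
0.46 220 0.19 [0.465 0.123 0.19 ]
0.466 378 0.179 [0.472 0.105 0.179]
0.472 332 0.185 [0.475 0.107 0.185]
0.478 508 0.199 [0.479 0.108 0.199]
0.484 856 0.219 [0.486 0.109 0.219]
0.49 442 0.221 [0.491 0.103 0.221]
0.496 234 0.226 [0.497 0.102 0.226]
0.502 161 0.239 [0.503 0.102 0.239]
0.508 128 0.252 [0.508 0.101 0.252]
```

Reported TCP is about 25 mm below the real fingertips, so I'll use that offset from here. Carrying the drop bottle to (0.402, -0.33).

Call:
drive_tool(
  increments=[
    [[-20,-2,0,0,0,0],[-60,-7,0,0,0,0],[-105,-13,0,0,0,0],[-150,-18,0,0,0,0],[-195,-23,0,0,0,0],[-240,-29,0,0,0,0],[-285,-34,0,0,0,0],[-330,-39,0,0,0,0],[-375,-45,0,0,0,0],[-415,-50,0,0,0,0],[-445,-53,0,0,0,0],[-445,-53,0,0,0,0]],
  ],
)

```text
clock: 7.6
tool_pos: [0.3993, -0.3341, 0.1504]
tool_rot: [0.709, 0.705, -0.001, -0.001]
ft_force: [-1.4, -0.5, -0.6]
opening: 0.258
grip_force: 24.8
```

Call:
drive_tool(
  increments=[
    [[0,0,30,0,0,0],[0,0,70,0,0,0],[0,0,95,0,0,0],[0,0,105,0,0,0],[0,0,109,0,0,0],[0,0,111,0,0,0],[0,0,112,0,0,0],[0,0,112,0,0,0]],
  ],
)

```text
clock: 8.4
tool_pos: [0.4017, -0.3301, 0.0406]
tool_rot: [0.707, 0.707, 0.0, 0.001]
ft_force: [-0.7, 0.3, -0.6]
opening: 0.255
grip_force: 24.7
```

Call:
drive_tool(
  increments=[
    [[0,0,1,0,0,0],[0,0,2,0,0,0],[0,0,2,0,0,0]],
  ],
)

```text
clock: 8.7
tool_pos: [0.4017, -0.3302, 0.0388]
tool_rot: [0.707, 0.707, -0.0, 0.001]
ft_force: [-0.9, 0.3, 8.3]
opening: 0.256
grip_force: 25.6
```

Call:
drive_tool(
  increments=[
    [[0,0,0,0,0,0],[0,0,0,0,0,0],[0,0,0,0,0,0],[0,0,0,0,0,0],[0,0,-20,0,0,0],[0,0,-60,0,0,0],[0,0,-90,0,0,0],[0,0,-90,0,0,0]],
  ],
  jaw=60,
)

```text
clock: 9.5
tool_pos: [0.4032, -0.331, 0.1314]
tool_rot: [0.707, 0.707, 0.0, 0.003]
ft_force: [0.3, 0.3, 0.5]
opening: 0.703
grip_force: 0.0
```

Call:
drive_tool(
  increments=[
    [[45,6,0,0,0,0],[90,12,0,0,0,0],[135,18,0,0,0,0],[180,24,0,0,0,0],[225,30,0,0,0,0],[270,36,0,0,0,0],[315,42,0,0,0,0],[360,48,0,0,0,0],[389,54,0,0,0,0],[389,54,0,0,0,0],[389,54,0,0,0,0]],
  ],
)

```text
clock: 10.6
tool_pos: [0.4548, 0.0596, 0.1272]
tool_rot: [0.706, 0.708, -0.0, -0.0]
ft_force: [-0.5, -0.5, -1.8]
opening: 0.698
grip_force: 0.0
```

Call:
drive_tool(
  increments=[
    [[0,0,40,0,0,0],[0,0,80,0,0,0],[0,0,105,0,0,0],[0,0,115,0,0,0],[0,0,115,0,0,0],[0,0,115,0,0,0]],
  ],
)

```text
clock: 11.2
tool_pos: [0.4556, 0.0588, 0.0135]
tool_rot: [0.707, 0.707, 0.0, 0.0]
ft_force: [0.4, 0.2, 0.1]
opening: 0.702
grip_force: 0.0
```

Run:
```python
from h import *
s=sense();print(s["tool_pos"].round(4))
im,d=capture("side");cv2.imwrite("pics/s3.png",im)
for l in("drop_bottle","squeeze_bottle"):
  for q in trace("side",l)[:2]:
    P=cloud("side",q["pixels"],d);print(l,q["confidence"],np.median(P,0).round(3),np.percentile(P,2,0).round(3),np.percentile(P,98,0).round(3))
```

```text
[0.4556 0.0588 0.0135]
squeeze_bottle 0.96 [0.454 0.049 0.057] [0.443 0.044 0.014] [0.467 0.063 0.089]
squeeze_bottle 0.39 [0.542 0.072 0.011] [0.429 0.024 0.001] [0.591 0.203 0.025]
```

View pics/s3.png

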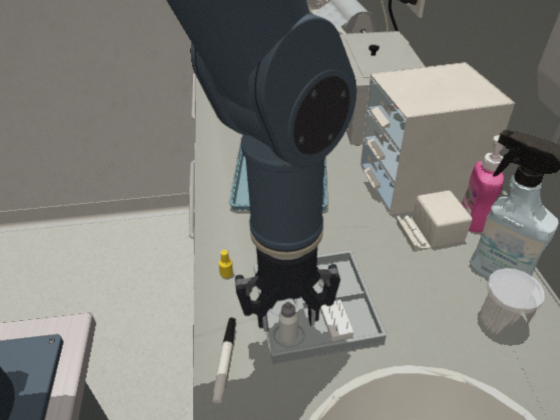

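The fingers straddle the squeeze bottle at (290,322) with clearance on both sides, so I'm closing on it.

Call:
drive_tool(
  increments=[
    [[0,0,0,0,0,0],[0,0,0,0,0,0],[0,0,0,0,0,0],[0,0,0,0,0,0],[0,0,0,0,0,0],[0,0,0,0,0,0],[0,0,0,0,0,0]],
  ],
  jaw=10,
  newtons=20,
)

```text
clock: 12.05
tool_pos: [0.4556, 0.0593, 0.0133]
tool_rot: [0.707, 0.707, 0.0, 0.0]
ft_force: [-0.4, -1.4, 7.1]
opening: 0.318
grip_force: 20.0
```

Call:
drive_tool(
  increments=[
    [[0,0,-10,0,0,0],[0,0,-30,0,0,0],[0,0,-60,0,0,0],[0,0,-90,0,0,0],[0,0,-90,0,0,0]],
  ],
)

```text
clock: 12.55
tool_pos: [0.4571, 0.0598, 0.1064]
tool_rot: [0.707, 0.707, 0.002, 0.002]
ft_force: [0.6, 0.0, -0.2]
opening: 0.314
grip_force: 20.0
```

Call:
drive_tool(
  increments=[
    [[-30,-5,0,0,0,0],[-75,-13,0,0,0,0],[-120,-21,0,0,0,0],[-165,-29,0,0,0,0],[-210,-37,0,0,0,0],[-255,-45,0,0,0,0],[-295,-51,0,0,0,0],[-309,-54,0,0,0,0],[-309,-54,0,0,0,0],[-309,-54,0,0,0,0]],
  ],
)

```text
clock: 13.55
tool_pos: [0.401, -0.2491, 0.1026]
tool_rot: [0.707, 0.707, 0.0, -0.0]
ft_force: [-0.6, 0.2, 0.2]
opening: 0.32
grip_force: 20.0
```

Call:
drive_tool(
  increments=[
    [[0,0,40,0,0,0],[0,0,75,0,0,0],[0,0,92,0,0,0],[0,0,98,0,0,0],[0,0,101,0,0,0],[0,0,102,0,0,0],[0,0,103,0,0,0],[0,0,103,0,0,0]],
  ],
)

```text
clock: 14.35
tool_pos: [0.4016, -0.2499, 0.0004]
tool_rot: [0.707, 0.707, 0.0, 0.001]
ft_force: [0.7, -0.1, -1.3]
opening: 0.319
grip_force: 20.0
```

Call:
drive_tool(
  increments=[
    [[0,0,1,0,0,0],[0,0,2,0,0,0],[0,0,2,0,0,0]],
  ],
)

```text
clock: 14.65
tool_pos: [0.4019, -0.2502, -0.0009]
tool_rot: [0.707, 0.707, 0.0, 0.001]
ft_force: [-2.3, 1.0, 18.1]
opening: 0.312
grip_force: 21.6
```

Call:
drive_tool(
  increments=[
    [[0,0,0,0,0,0],[0,0,0,0,0,0],[0,0,0,0,0,0],[0,0,0,0,0,0],[0,0,-20,0,0,0],[0,0,-60,0,0,0],[0,0,-100,0,0,0],[0,0,-100,0,0,0]],
  ],
  jaw=60,
)

```text
clock: 15.45
tool_pos: [0.4036, -0.2508, 0.1019]
tool_rot: [0.707, 0.707, 0.001, 0.003]
ft_force: [0.8, 0.6, -0.0]
opening: 0.703
grip_force: 0.0
```

Call:
drive_tool(
  increments=[
    [[45,5,0,0,0,0],[90,11,0,0,0,0],[135,16,0,0,0,0],[180,21,0,0,0,0],[225,26,0,0,0,0],[270,32,0,0,0,0],[315,37,0,0,0,0],[360,42,0,0,0,0],[405,48,0,0,0,0],[418,49,0,0,0,0],[418,49,0,0,0,0],[418,49,0,0,0,0]],
  ],
)

```text
clock: 16.65
tool_pos: [0.4497, 0.167, 0.0973]
tool_rot: [0.707, 0.707, -0.001, 0.0]
ft_force: [0.9, -0.3, 0.8]
opening: 0.698
grip_force: 0.0
```

Run:
```python
from h import *
s=sense();print(s["tool_pos"].round(4))
im,d=capture("wrist");cv2.imwrite("pics/w4.png",im)
im2,d2=capture("top")
for c,D in(("wrist",d),("top",d2)):
 for l in("bond_bottle","drop_bottle","squeeze_bottle"):
  for q in trace(c,l)[:3]:
    P=cloud(c,q["pixels"],D);print(c,l,round(q["confidence"],2),np.round(q["location"]),np.median(P,0).round(3),np.percentile(P,98,0).round(3))
```

```text
[0.4497 0.167  0.0973]
wrist bond_bottle 0.83 [284. 217.] [0.45  0.171 0.046] [0.46  0.177 0.069]
wrist bond_bottle 0.7 [184. 163.] [0.374 0.208 0.032] [0.38  0.216 0.055]
wrist bond_bottle 0.6 [334. 244.] [0.495 0.132 0.013] [0.589 0.203 0.025]
top bond_bottle 0.64 [313. 273.] [0.37  0.212 0.032] [0.379 0.22  0.055]
top bond_bottle 0.59 [289. 228.] [0.448 0.258 0.031] [0.461 0.267 0.055]
top bond_bottle 0.38 [335. 230.] [0.445 0.176 0.043] [0.455 0.181 0.061]
```

Call:
drive_tool(
  increments=[
    [[1,0,40,0,0,0],[1,0,75,0,0,0],[1,0,90,0,0,0],[1,0,94,0,0,0],[1,0,94,0,0,0],[1,0,94,0,0,0]],
  ],
)

```text
clock: 17.65
tool_pos: [0.4508, 0.1695, 0.0046]
tool_rot: [0.707, 0.707, 0.001, 0.0]
ft_force: [-0.4, 0.5, 0.7]
opening: 0.705
grip_force: 0.0
```

Call:
drive_tool(
  increments=[
    [[0,0,0,0,0,0],[0,0,0,0,0,0],[0,0,0,0,0,0],[0,0,0,0,0,0],[0,0,0,0,0,0],[0,0,0,0,0,0],[0,0,0,0,0,0]],
  ],
  jaw=5,
  newtons=20,
)

```text
clock: 18.35
tool_pos: [0.4506, 0.1693, 0.0045]
tool_rot: [0.707, 0.707, 0.0, 0.0]
ft_force: [-0.6, 0.3, 6.8]
opening: 0.251
grip_force: 19.3
```

Call:
drive_tool(
  increments=[
    [[0,0,-10,0,0,0],[0,0,-30,0,0,0],[0,0,-60,0,0,0],[0,0,-90,0,0,0],[0,0,-90,0,0,0]],
  ],
)

```text
clock: 18.85
tool_pos: [0.4521, 0.1702, 0.0977]
tool_rot: [0.707, 0.707, 0.003, 0.001]
ft_force: [1.2, -0.5, -0.9]
opening: 0.254
grip_force: 19.9
```

Call:
drive_tool(
  increments=[
    [[-30,-4,0,0,0,0],[-75,-10,0,0,0,0],[-120,-16,0,0,0,0],[-165,-22,0,0,0,0],[-210,-28,0,0,0,0],[-255,-34,0,0,0,0],[-300,-40,0,0,0,0],[-330,-45,0,0,0,0],[-339,-46,0,0,0,0],[-339,-46,0,0,0,0],[-339,-46,0,0,0,0]],
  ],
)

```text
clock: 19.95
tool_pos: [0.4045, -0.1686, 0.0938]
tool_rot: [0.707, 0.707, 0.0, -0.0]
ft_force: [-0.5, 0.3, -0.6]
opening: 0.253
grip_force: 19.9
```

Call:
drive_tool(
  increments=[
    [[0,0,40,0,0,0],[0,0,75,0,0,0],[0,0,92,0,0,0],[0,0,98,0,0,0],[0,0,101,0,0,0],[0,0,102,0,0,0],[0,0,103,0,0,0],[0,0,104,0,0,0],[0,0,104,0,0,0]],
  ],
)

```text
clock: 20.85
tool_pos: [0.4048, -0.17, -0.0095]
tool_rot: [0.707, 0.707, 0.0, 0.001]
ft_force: [-0.8, -0.1, 4.4]
opening: 0.253
grip_force: 20.3
```

Call:
drive_tool(
  increments=[
    [[0,0,0,0,0,0],[0,0,0,0,0,0],[0,0,0,0,0,0],[0,0,0,0,0,0],[0,0,-20,0,0,0],[0,0,-60,0,0,0],[0,0,-110,0,0,0],[0,0,-110,0,0,0]],
  ],
  jaw=52,
)

```text
clock: 21.65
tool_pos: [0.4069, -0.1704, 0.1045]
tool_rot: [0.707, 0.707, 0.002, 0.004]
ft_force: [-0.4, -0.4, 0.4]
opening: 0.607
grip_force: 0.0
```

Call:
drive_tool(
  increments=[
    [[40,20,0,0,0,-0.098],[80,40,0,0,0,-0.098],[120,60,0,0,0,-0.098],[160,80,0,0,0,-0.098],[200,100,0,0,0,-0.098],[240,120,0,0,0,-0.098],[248,126,0,0,0,-0.098],[248,126,0,0,0,-0.098],[248,126,0,0,0,-0.098]],
  ],
)

```text
clock: 22.55
tool_pos: [0.5293, 0.0768, 0.0992]
tool_rot: [0.672, 0.741, -0.001, -0.0]
ft_force: [-0.1, -0.9, -0.8]
opening: 0.611
grip_force: 0.0
```

Run:
```python
from h import *
s=sense();print(s["tool_pos"].round(4),Ro.from_quat(s["tool_rot"]).as_matrix().round(3).tolist())
im,d=capture("wrist");cv2.imwrite("pics/w5.png",im)
im2,d2=capture("side");cv2.imwrite("pics/s5.png",im2)
for c,D in(("wrist",d),("side",d2)):
 for l in("bur_block","bond_bottle","drop_bottle","squeeze_bottle"):
  for q in trace(c,l)[:3]:
    P=cloud(c,q["pixels"],D);print(c,l,round(q["confidence"],2),np.round(q["location"]),np.median(P,0).round(3),np.percentile(P,98,0).round(3))
    if l=="bur_block":
      P=P[P[:,2]>.012];r=cv2.minAreaRect((P[:,:2]*1000).astype(np.float32));print(np.round(r[0],1),np.round(r[1],1),r[2])
```

```text
[0.5293 0.0768 0.0992] [[-0.097, 0.995, -0.002], [0.995, 0.097, -0.001], [-0.001, -0.002, -1.0]]
wrist bur_block 0.62 [289. 212.] [0.532 0.078 0.02 ] [0.549 0.106 0.034]
[531.8  75.3] [34.  61.4] 6.095097064971924
wrist bond_bottle 0.76 [90. 20.] [0.375 0.204 0.032] [0.381 0.215 0.055]
wrist bond_bottle 0.59 [151. 401.] [ 0.405 -0.164  0.019] [0.498 0.081 0.215]
wrist drop_bottle 0.7 [288. 209.] [0.532 0.079 0.02 ] [0.549 0.106 0.034]
wrist squeeze_bottle 0.66 [253. 145.] [0.497 0.129 0.013] [0.59  0.202 0.026]
side bur_block 0.88 [336. 320.] [0.531 0.07  0.019] [0.55  0.105 0.031]
[532.8  75.7] [35. 63.] 5.988083839416504
side bond_bottle 0.56 [270. 239.] [0.451 0.248 0.029] [0.461 0.258 0.054]
side bond_bottle 0.53 [228. 265.] [0.37  0.2   0.028] [0.38  0.209 0.054]
```

View pics/w5.png

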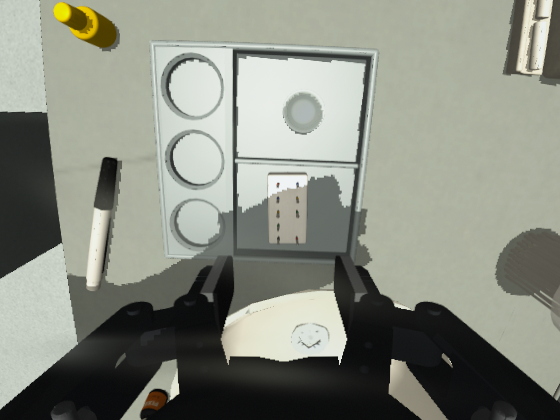

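The bur block is at (288,208), lined up with the jaws, and the wells are empty. I'll narrow the jaw and descend.

Call:
drive_tool(
  increments=[
    [[0,2,20,0,0,0],[0,2,50,0,0,0],[0,2,80,0,0,0],[0,2,100,0,0,0],[0,2,108,0,0,0],[0,2,113,0,0,0],[0,2,113,0,0,0]],
  ],
  jaw=45,
)

```text
clock: 23.75
tool_pos: [0.5324, 0.0786, -0.0131]
tool_rot: [0.672, 0.741, 0.0, 0.0]
ft_force: [0.5, 1.0, -0.7]
opening: 0.525
grip_force: 0.0
```

Run:
```python
from h import *
s=sense();print(s["tool_pos"].round(4),s["ft_force"].round(1))
im,d=capture("side");cv2.imwrite("pics/s6.png",cv2.resize(im[220:380,230:430],None,fx=3.5,fy=3.5))
m=trace("side","bur_block"); M=np.zeros(d.shape,bool)
P=cloud("side",None,d)
for x0 in np.arange(.48,.59,.006):
    Q=P[(P[:,0]>x0)&(P[:,0]<x0+.006)&(abs(P[:,1]-.068)<.012)]
    if len(Q): print(round(x0,3),len(Q),np.sort(Q[:,2])[:len(Q)].round(3)[::max(1,len(Q)//8)])
```

```text
[ 0.5324  0.0786 -0.0131] [ 0.5  1.  -0.7]
0.48 359 [0.02  0.024 0.08  0.106 0.119 0.349 0.36  0.368 0.375]
0.486 479 [0.    0.074 0.122 0.222 0.284 0.326 0.35  0.364 0.374]
0.492 1105 [0.001 0.12  0.165 0.222 0.249 0.275 0.298 0.327 0.366]
0.498 505 [0.001 0.027 0.066 0.11  0.144 0.171 0.187 0.33  0.353]
0.504 361 [0.001 0.005 0.043 0.068 0.085 0.105 0.127 0.33  0.344]
0.51 233 [-0.     0.003  0.039  0.087  0.101  0.111  0.12   0.33   0.339]
0.516 186 [0.    0.013 0.018 0.02  0.093 0.108 0.118 0.329 0.33 ]
0.522 109 [0.017 0.018 0.019 0.02  0.027 0.087 0.11  0.117 0.33 ]
0.528 84 [0.017 0.018 0.019 0.019 0.02  0.091 0.097 0.104 0.11 ]
0.534 94 [0.017 0.018 0.019 0.02  0.02  0.037 0.094 0.1   0.107]
0.54 110 [0.017 0.018 0.019 0.02  0.034 0.094 0.1   0.109 0.116]
0.546 93 [0.017 0.018 0.019 0.021 0.091 0.098 0.107 0.113 0.118]
0.552 170 [0.001 0.005 0.025 0.038 0.05  0.067 0.088 0.1   0.114]
0.558 177 [0.001 0.003 0.004 0.033 0.05  0.062 0.085 0.107 0.185]
0.564 192 [0.001 0.003 0.005 0.04  0.065 0.113 0.171 0.262]
0.57 122 [0.001 0.002 0.003 0.004 0.062 0.068 0.116 0.126 0.222]
0.576 206 [0.    0.003 0.059 0.071 0.081 0.104 0.117 0.411 0.424]
0.582 397 [0.001 0.005 0.09  0.107 0.342 0.369 0.387 0.402 0.416]
0.588 354 [0.001 0.013 0.024 0.092 0.113 0.35  0.374 0.391 0.408]
```

View pics/s6.png

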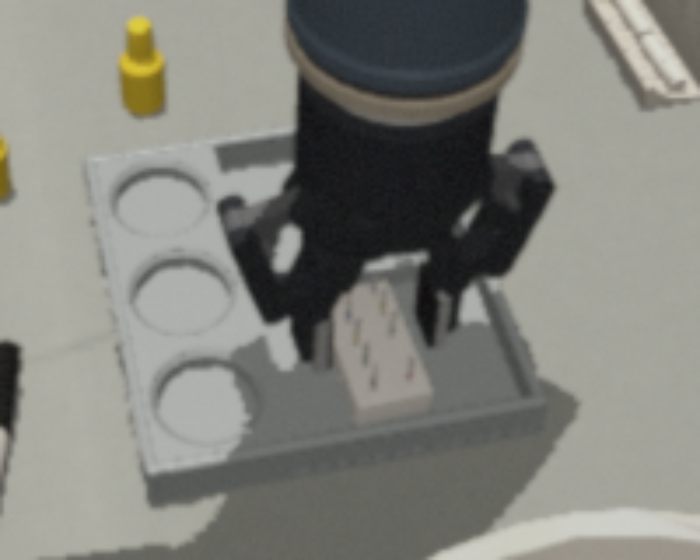

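The fingers straddle the block at (330,340) and (440,310) in the crop. I'll go slightly lower, then grip.

Call:
drive_tool(
  increments=[
    [[0,0,3,0,0,0],[0,0,6,0,0,0],[0,0,6,0,0,0]],
  ],
)

```text
clock: 24.15
tool_pos: [0.5321, 0.0784, -0.0193]
tool_rot: [0.672, 0.741, -0.0, -0.0]
ft_force: [-0.3, 0.3, -0.9]
opening: 0.525
grip_force: 0.0
```

Call:
drive_tool(
  increments=[
    [[0,0,0,0,0,0],[0,0,0,0,0,0],[0,0,0,0,0,0],[0,0,0,0,0,0],[0,0,0,0,0,0],[0,0,0,0,0,0]],
  ],
  jaw=20,
  newtons=30,
)

```text
clock: 24.75
tool_pos: [0.5323, 0.0785, -0.019]
tool_rot: [0.672, 0.741, 0.0, 0.0]
ft_force: [-0.9, -0.7, 6.1]
opening: 0.39
grip_force: 30.5
```

Call:
drive_tool(
  increments=[
    [[0,0,-5,0,0,0],[0,0,-20,0,0,0],[0,0,-50,0,0,0],[0,0,-90,0,0,0],[0,0,-110,0,0,0],[0,0,-110,0,0,0]],
  ],
)

```text
clock: 25.35
tool_pos: [0.5339, 0.0789, 0.0937]
tool_rot: [0.672, 0.741, 0.002, 0.001]
ft_force: [0.0, -0.3, -0.8]
opening: 0.388
grip_force: 30.2
```

Run:
```python
from h import *
s=sense();print(s["tool_pos"].round(4),s["ft_force"].round(1))
im,d=capture("side");cv2.imwrite("pics/s7.png",cv2.resize(im[180:380,200:450],None,fx=3,fy=3))
for q in trace("side","bur_block")[:1]:
    P=cloud("side",q["pixels"],d);print(q["confidence"],np.percentile(P,[2,25,50,98],0).round(3))
```

```text
[0.5339 0.0789 0.0937] [ 0.  -0.3 -0.8]
0.71 [[0.519 0.045 0.119]
 [0.527 0.05  0.13 ]
 [0.535 0.063 0.132]
 [0.55  0.105 0.146]]
```

View pics/s7.png

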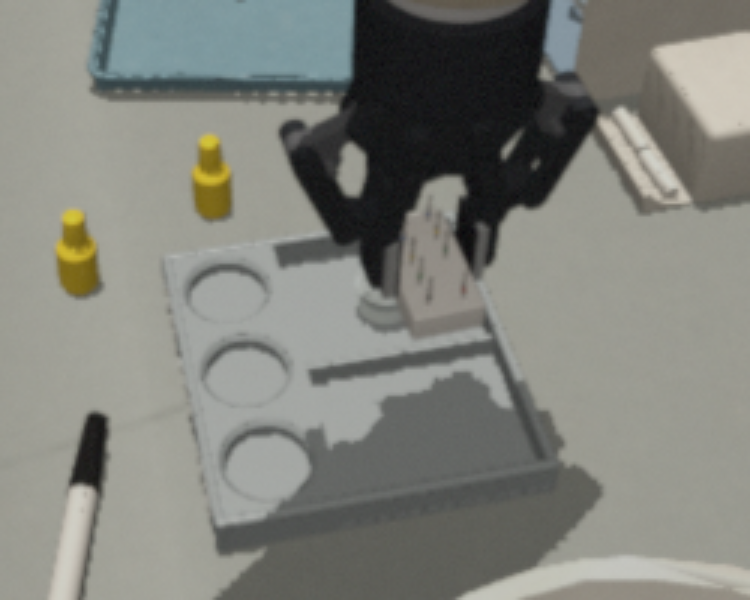

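The block is held level and clear of the organiser. I'm carrying it to the tray's free end.

Call:
drive_tool(
  increments=[
    [[25,0,0,0,0,0.05],[65,-2,0,0,0,0.1],[110,-4,0,0,0,0.15],[155,-5,0,0,0,0.2],[200,-7,0,0,0,0.25],[245,-8,0,0,0,0.27],[290,-9,0,0,0,0.27],[325,-11,0,0,0,0.27],[340,-11,0,0,0,0.27],[340,-11,0,0,0,0.27],[340,-11,0,0,0,0.27]],
  ],
)

```text
clock: 26.55
tool_pos: [0.488, 0.4139, 0.0894]
tool_rot: [0.765, 0.644, -0.001, 0.001]
ft_force: [-0.2, -1.3, -1.2]
opening: 0.394
grip_force: 30.1
```

Call:
drive_tool(
  increments=[
    [[0,0,30,0,0,0],[0,0,70,0,0,0],[0,0,95,0,0,0],[0,0,104,0,0,0],[0,0,107,0,0,0],[0,0,109,0,0,0],[0,0,110,0,0,0],[0,0,110,0,0,0]],
  ],
)

```text
clock: 27.35
tool_pos: [0.4886, 0.4161, -0.0181]
tool_rot: [0.765, 0.644, 0.001, 0.0]
ft_force: [-0.4, 0.1, -1.9]
opening: 0.388
grip_force: 30.1
```

Call:
drive_tool(
  increments=[
    [[0,0,1,0,0,0],[0,0,2,0,0,0],[0,0,3,0,0,0],[0,0,3,0,0,0]],
  ],
)

```text
clock: 27.75
tool_pos: [0.4883, 0.416, -0.0208]
tool_rot: [0.765, 0.644, 0.001, 0.0]
ft_force: [-2.2, -2.2, 11.8]
opening: 0.386
grip_force: 31.6
```

Call:
drive_tool(
  increments=[
    [[0,0,0,0,0,0],[0,0,0,0,0,0],[0,0,0,0,0,0],[0,0,0,0,0,0],[0,0,-20,0,0,0],[0,0,-60,0,0,0],[0,0,-105,0,0,0],[0,0,-140,0,0,0],[0,0,-140,0,0,0]],
  ],
  jaw=56,
)

```text
clock: 28.65
tool_pos: [0.49, 0.4181, 0.1232]
tool_rot: [0.765, 0.644, 0.004, -0.0]
ft_force: [0.2, 0.5, 0.7]
opening: 0.656
grip_force: 0.0
```

Run:
```python
from h import *
s=sense();print(s["tool_pos"].round(4),s["ft_force"].round(1))
im,d=capture("wrist");cv2.imwrite("pics/w8.png",im)
for q in trace("wrist","bur_block")[:1]:
    P=cloud("wrist",q["pixels"],d);print(q["confidence"],np.percentile(P,[2,25,50,98],0).round(3))
im,d=capture("top")
for l in("drop_bottle","squeeze_bottle","bond_bottle","bur_block"):
  for q in trace("top",l)[:3]:
    P=cloud("top",q["pixels"],d);print(l,round(q["confidence"],2),np.round(q["location"]),np.median(P,0).round(3),np.percentile(P,98,0).round(3))
cv2.imwrite("pics/t8.png",im)
```

```text
[0.49   0.4181 0.1232] [0.2 0.5 0.7]
0.59 [[0.467 0.382 0.004]
 [0.477 0.397 0.012]
 [0.485 0.413 0.013]
 [0.503 0.441 0.027]]
bond_bottle 0.78 [517. 258.] [ 0.404 -0.164  0.03 ] [ 0.413 -0.159  0.054]
bond_bottle 0.44 [105. 214.] [0.47  0.597 0.01 ] [0.475 0.619 0.012]
```

View pics/t8.png

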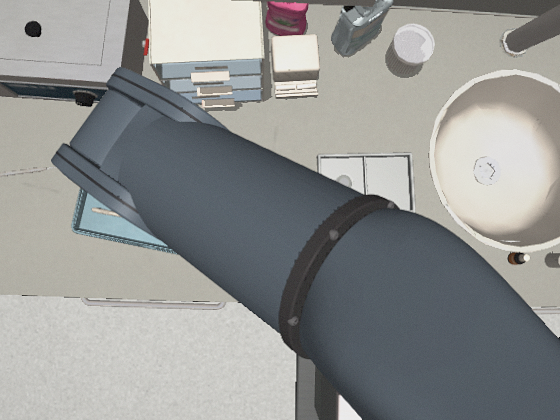

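View pics/w8.png

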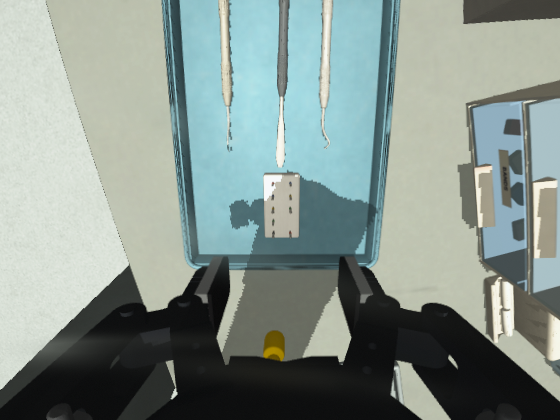

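The bur block stands flat on the tray's bare end, about 10 mm short of the spatula tip (wrist view 282,205). Bond and squeeze are standing at the right edge of the top view, at (517,258) and (552,260). Next I return the bottles, starting with bond.

Call:
drive_tool(
  increments=[
    [[-45,4,0,0,0,-0.05],[-90,8,0,0,0,-0.1],[-135,12,0,0,0,-0.15],[-180,16,0,0,0,-0.171],[-225,21,0,0,0,-0.171],[-270,25,0,0,0,-0.171],[-315,29,0,0,0,-0.171],[-360,33,0,0,0,-0.171],[-405,37,0,0,0,-0.171],[-415,38,0,0,0,-0.171],[-415,38,0,0,0,-0.171],[-415,38,0,0,0,-0.171]],
  ],
)

```text
clock: 30.2
tool_pos: [0.4546, 0.0015, 0.1176]
tool_rot: [0.707, 0.707, 0.0, -0.0]
ft_force: [0.5, 0.8, -0.7]
opening: 0.655
grip_force: 0.0
```

Call:
drive_tool(
  increments=[
    [[-40,-12,5,0,0,0],[-80,-24,10,0,0,0],[-120,-36,15,0,0,0],[-160,-48,20,0,0,0],[-170,-50,20,0,0,0],[-170,-50,20,0,0,0],[-170,-50,20,0,0,0]],
  ],
)

```text
clock: 30.9
tool_pos: [0.4055, -0.1676, 0.0979]
tool_rot: [0.707, 0.708, 0.001, -0.0]
ft_force: [0.1, 0.4, 1.2]
opening: 0.655
grip_force: 0.0
```

Run:
```python
from h import *
s=sense();print(s["tool_pos"].round(4),Ro.from_quat(s["tool_rot"]).as_matrix().round(4).tolist())
im,d=capture("wrist");cv2.imwrite("pics/w9.png",im)
for l in("drop_bottle","squeeze_bottle","bond_bottle"):
  for q in trace("wrist",l)[:3]:
    P=cloud("wrist",q["pixels"],d);print(l,round(q["confidence"],2),np.round(q["location"]),np.median(P,0).round(3),np.percentile(P,98,0).round(3), "top",np.median(P[P[:,2]>np.percentile(P[:,2],97)-.006],0).round(4))
```

```text
[ 0.4055 -0.1676  0.0979] [[-0.0014, 1.0, 0.0009], [1.0, 0.0014, 0.0009], [0.0009, 0.0009, -1.0]]
drop_bottle 0.59 [278. 351.] [ 0.402 -0.318  0.016] [ 0.416 -0.316  0.031] top [ 0.4025 -0.3173  0.0282]
drop_bottle 0.21 [280. 215.] [ 0.403 -0.168  0.031] [ 0.414 -0.161  0.054] top [ 0.4048 -0.1715  0.0533]
bond_bottle 0.93 [282. 216.] [ 0.404 -0.168  0.031] [ 0.414 -0.162  0.054] top [ 0.4045 -0.172   0.0533]
```

View pics/w9.png

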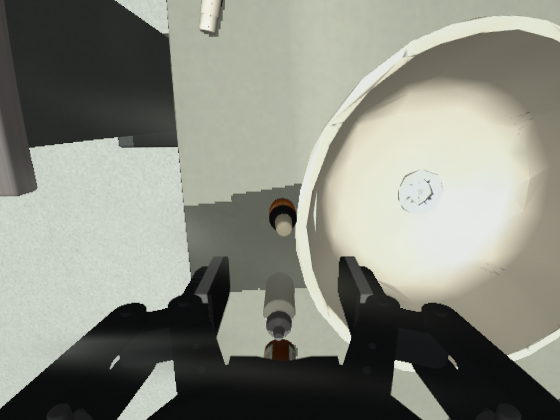

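All three bottles stand where I left them. Gripping bond at (282,216).

Call:
drive_tool(
  increments=[
    [[-1,0,40,0,0,0],[-1,0,80,0,0,0],[-1,0,100,0,0,0],[-1,0,107,0,0,0],[-1,0,107,0,0,0],[-1,0,107,0,0,0]],
  ],
)

```text
clock: 31.7
tool_pos: [0.4049, -0.1704, -0.0084]
tool_rot: [0.707, 0.707, 0.0, 0.0]
ft_force: [0.3, -0.4, -0.6]
opening: 0.66
grip_force: 0.0
```

Call:
drive_tool(
  increments=[
    [[0,0,0,0,0,0],[0,0,0,0,0,0],[0,0,0,0,0,0],[0,0,0,0,0,0],[0,0,0,0,0,0],[0,0,0,0,0,0],[0,0,0,0,0,0]],
  ],
  jaw=5,
  newtons=20,
)

```text
clock: 32.4
tool_pos: [0.4047, -0.171, -0.0083]
tool_rot: [0.708, 0.707, 0.0, 0.001]
ft_force: [-0.5, -0.4, 8.6]
opening: 0.255
grip_force: 19.3
```

Call:
drive_tool(
  increments=[
    [[0,0,-10,0,0,0],[0,0,-30,0,0,0],[0,0,-60,0,0,0],[0,0,-100,0,0,0],[0,0,-100,0,0,0],[0,0,-100,0,0,0]],
  ],
)

```text
clock: 33.0
tool_pos: [0.4047, -0.1711, 0.0921]
tool_rot: [0.708, 0.706, 0.0, 0.001]
ft_force: [-0.6, -0.4, -1.2]
opening: 0.255
grip_force: 19.9
```

Call:
drive_tool(
  increments=[
    [[30,5,0,0,0,0],[75,13,0,0,0,0],[120,20,0,0,0,0],[165,26,0,0,0,0],[210,32,0,0,0,0],[255,37,0,0,0,0],[300,42,0,0,0,0],[330,45,0,0,0,0],[340,46,0,0,0,0],[340,46,0,0,0,0],[340,46,0,0,0,0],[340,46,0,0,0,0]],
  ],
)

```text
clock: 34.2
tool_pos: [0.4503, 0.1673, 0.0904]
tool_rot: [0.708, 0.706, -0.001, 0.0]
ft_force: [-0.6, -0.7, 0.6]
opening: 0.253
grip_force: 19.9
```

Call:
drive_tool(
  increments=[
    [[0,0,25,0,0,0],[0,0,50,0,0,0],[0,0,65,0,0,0],[0,0,73,0,0,0],[0,0,80,0,0,0],[0,0,84,0,0,0],[0,0,85,0,0,0],[0,0,85,0,0,0]],
  ],
)

```text
clock: 35.0
tool_pos: [0.4508, 0.1694, 0.0061]
tool_rot: [0.707, 0.707, 0.0, 0.0]
ft_force: [-0.5, -0.1, 0.3]
opening: 0.252
grip_force: 19.9
```

Call:
drive_tool(
  increments=[
    [[0,0,1,0,0,0],[0,0,1.5,0,0,0],[0,0,1.5,0,0,0]],
  ],
)

```text
clock: 35.3
tool_pos: [0.4511, 0.1696, 0.0056]
tool_rot: [0.707, 0.707, 0.001, 0.001]
ft_force: [-3.2, -1.6, 15.8]
opening: 0.25
grip_force: 21.4
```

Call:
drive_tool(
  increments=[
    [[0,0,0,0,0,0],[0,0,0,0,0,0],[0,0,0,0,0,0],[0,0,0,0,0,0],[0,0,-20,0,0,0],[0,0,-60,0,0,0],[0,0,-95,0,0,0],[0,0,-95,0,0,0]],
  ],
  jaw=56,
)

```text
clock: 36.1
tool_pos: [0.4527, 0.1705, 0.103]
tool_rot: [0.708, 0.707, 0.003, 0.001]
ft_force: [0.4, 0.4, -0.5]
opening: 0.652
grip_force: 0.0
```

Call:
drive_tool(
  increments=[
    [[-45,-5,0,0,0,0],[-90,-9,0,0,0,0],[-135,-13,0,0,0,0],[-180,-18,0,0,0,0],[-225,-24,0,0,0,0],[-270,-30,0,0,0,0],[-315,-36,0,0,0,0],[-360,-42,0,0,0,0],[-405,-47,0,0,0,0],[-420,-49,0,0,0,0],[-420,-49,0,0,0,0],[-420,-49,0,0,0,0]],
  ],
)

```text
clock: 37.3
tool_pos: [0.4009, -0.2501, 0.0988]
tool_rot: [0.708, 0.707, 0.0, -0.001]
ft_force: [0.7, -0.3, -0.7]
opening: 0.654
grip_force: 0.0
```

Run:
```python
from h import *
s=sense();print(s["tool_pos"].round(4))
im,d=capture("wrist")
for l in("drop_bottle","squeeze_bottle"):
  for q in trace("wrist",l)[:2]:
    P=cloud("wrist",q["pixels"],d);print(l,round(q["confidence"],2),np.round(q["location"]), "top",np.median(P[P[:,2]>np.percentile(P[:,2],97)-.006],0).round(4))
im,d=capture("top")
for q in trace("top","bond_bottle")[:3]:
    P=cloud("top",q["pixels"],d);print(round(q["confidence"],2),np.round(q["location"]),np.median(P,0).round(3),np.percentile(P,98,0).round(3))
```

```text
[ 0.4009 -0.2501  0.0988]
drop_bottle 0.56 [283. 308.] top [ 0.4013 -0.3294  0.0969]
0.66 [314. 270.] [0.37  0.212 0.031] [0.379 0.22  0.055]
0.51 [290. 228.] [0.448 0.258 0.031] [0.459 0.269 0.056]
0.46 [338. 228.] [0.447 0.174 0.047] [0.456 0.181 0.069]
```

Call:
drive_tool(
  increments=[
    [[0,1,40,0,0,0],[0,1,75,0,0,0],[0,1,94,0,0,0],[0,1,99,0,0,0],[0,1,99,0,0,0],[0,1,99,0,0,0]],
  ],
)

```text
clock: 38.15
tool_pos: [0.4028, -0.2506, 0.0012]
tool_rot: [0.707, 0.707, 0.0, 0.001]
ft_force: [0.1, 1.1, 0.3]
opening: 0.654
grip_force: 0.0
```

Call:
drive_tool(
  increments=[
    [[0,0,0,0,0,0],[0,0,0,0,0,0],[0,0,0,0,0,0],[0,0,0,0,0,0],[0,0,0,0,0,0],[0,0,0,0,0,0],[0,0,0,0,0,0]],
  ],
  jaw=10,
  newtons=20,
)

```text
clock: 38.85
tool_pos: [0.4026, -0.251, 0.0012]
tool_rot: [0.708, 0.707, 0.0, 0.001]
ft_force: [-2.3, -0.3, 8.0]
opening: 0.316
grip_force: 21.3
```

Call:
drive_tool(
  increments=[
    [[0,0,-10,0,0,0],[0,0,-30,0,0,0],[0,0,-60,0,0,0],[0,0,-95,0,0,0],[0,0,-95,0,0,0],[0,0,-95,0,0,0]],
  ],
)

```text
clock: 39.45
tool_pos: [0.4024, -0.2511, 0.0964]
tool_rot: [0.708, 0.707, 0.0, 0.001]
ft_force: [1.1, -0.3, -1.4]
opening: 0.318
grip_force: 20.7
```

Call:
drive_tool(
  increments=[
    [[30,6,0,0,0,0],[75,15,0,0,0,0],[120,24,0,0,0,0],[165,32,0,0,0,0],[210,39,0,0,0,0],[255,46,0,0,0,0],[295,52,0,0,0,0],[310,53,0,0,0,0],[310,53,0,0,0,0],[310,53,0,0,0,0],[310,53,0,0,0,0]],
  ],
)

```text
clock: 40.55
tool_pos: [0.4549, 0.0578, 0.0948]
tool_rot: [0.708, 0.706, -0.001, -0.0]
ft_force: [-0.7, -0.3, 0.0]
opening: 0.313
grip_force: 20.7
```

Call:
drive_tool(
  increments=[
    [[0,0,25,0,0,0],[0,0,48,0,0,0],[0,0,62,0,0,0],[0,0,70,0,0,0],[0,0,76,0,0,0],[0,0,79,0,0,0],[0,0,80,0,0,0],[0,0,80,0,0,0]],
  ],
)

```text
clock: 41.35
tool_pos: [0.4557, 0.0593, 0.0156]
tool_rot: [0.708, 0.707, 0.0, 0.0]
ft_force: [0.3, 0.5, 0.5]
opening: 0.315
grip_force: 20.7
```

Call:
drive_tool(
  increments=[
    [[0,0,1,0,0,0],[0,0,1.5,0,0,0],[0,0,1.5,0,0,0]],
  ],
)

```text
clock: 41.65
tool_pos: [0.4557, 0.0595, 0.015]
tool_rot: [0.707, 0.707, 0.0, 0.001]
ft_force: [-3.0, -0.3, 15.8]
opening: 0.32
grip_force: 21.8
```

Call:
drive_tool(
  increments=[
    [[0,0,0,0,0,0],[0,0,0,0,0,0],[0,0,0,0,0,0],[0,0,0,0,0,0],[0,0,-20,0,0,0],[0,0,-60,0,0,0],[0,0,-100,0,0,0],[0,0,-115,0,0,0],[0,0,-115,0,0,0]],
  ],
  jaw=56,
)

```text
clock: 42.55
tool_pos: [0.4569, 0.0595, 0.131]
tool_rot: [0.708, 0.707, 0.002, 0.001]
ft_force: [-0.6, 0.2, -0.7]
opening: 0.656
grip_force: 0.0
```

Call:
drive_tool(
  increments=[
    [[-45,-5,0,0,0,0],[-90,-11,0,0,0,0],[-135,-17,0,0,0,0],[-180,-23,0,0,0,0],[-225,-30,0,0,0,0],[-270,-37,0,0,0,0],[-315,-43,0,0,0,0],[-360,-50,0,0,0,0],[-389,-54,0,0,0,0],[-389,-54,0,0,0,0],[-389,-54,0,0,0,0]],
  ],
)

```text
clock: 43.65
tool_pos: [0.4004, -0.3294, 0.1275]
tool_rot: [0.708, 0.706, 0.0, -0.001]
ft_force: [0.1, 1.3, -0.2]
opening: 0.657
grip_force: 0.0
```

Run:
```python
from h import *
s=sense();print(s["tool_pos"].round(4))
im,d=capture("wrist")
for l in("drop_bottle",):
  for q in trace("wrist",l)[:2]:
    P=cloud("wrist",q["pixels"],d);print(l,round(q["confidence"],2),np.round(q["location"]), "top",np.median(P[P[:,2]>np.percentile(P[:,2],97)-.006],0).round(4))
im,d=capture("side")
for l in("bond_bottle","squeeze_bottle"):
  for q in trace("side",l)[:3]:
    P=cloud("side",q["pixels"],d);print(l,round(q["confidence"],2),np.round(q["location"]),np.median(P,0).round(3),np.percentile(P,2,0).round(3),np.percentile(P,98,0).round(3))
```

```text
[ 0.4004 -0.3294  0.1275]
drop_bottle 0.91 [283. 209.] top [ 0.4013 -0.33    0.098 ]
```

Call:
drive_tool(
  increments=[
    [[0,0,30,0,0,0],[0,0,60,0,0,0],[0,0,80,0,0,0],[0,0,89,0,0,0],[0,0,89,0,0,0],[0,0,89,0,0,0]],
  ],
)

```text
clock: 44.5
tool_pos: [0.4017, -0.3295, 0.0405]
tool_rot: [0.707, 0.707, 0.0, 0.0]
ft_force: [-0.2, -1.2, 0.4]
opening: 0.657
grip_force: 0.0
```

Call:
drive_tool(
  increments=[
    [[0,0,0,0,0,0],[0,0,0,0,0,0],[0,0,0,0,0,0],[0,0,0,0,0,0],[0,0,0,0,0,0],[0,0,0,0,0,0],[0,0,0,0,0,0]],
  ],
  jaw=10,
  newtons=25,
)

```text
clock: 45.2
tool_pos: [0.4016, -0.33, 0.0407]
tool_rot: [0.708, 0.707, 0.0, 0.001]
ft_force: [-0.9, 0.8, 6.5]
opening: 0.255
grip_force: 24.2
```

Call:
drive_tool(
  increments=[
    [[0,0,-10,0,0,0],[0,0,-30,0,0,0],[0,0,-60,0,0,0],[0,0,-105,0,0,0],[0,0,-110,0,0,0],[0,0,-110,0,0,0]],
  ],
)

```text
clock: 45.8
tool_pos: [0.4017, -0.3302, 0.1517]
tool_rot: [0.708, 0.707, 0.0, 0.002]
ft_force: [-0.7, -0.0, -1.4]
opening: 0.257
grip_force: 24.7
```

Call:
drive_tool(
  increments=[
    [[20,4,0,0,0,0],[60,11,0,0,0,0],[105,18,0,0,0,0],[150,25,0,0,0,0],[195,31,0,0,0,0],[240,37,0,0,0,0],[285,42,0,0,0,0],[330,46,0,0,0,0],[375,49,0,0,0,0],[415,52,0,0,0,0],[445,53,0,0,0,0],[445,53,0,0,0,0]],
  ],
)

```text
clock: 47.0
tool_pos: [0.4537, 0.1201, 0.1491]
tool_rot: [0.705, 0.709, 0.0, -0.001]
ft_force: [0.1, -0.4, -1.3]
opening: 0.259
grip_force: 24.7
```

Call:
drive_tool(
  increments=[
    [[0,0,0,0,0,0],[0,0,20,0,0,0],[0,0,50,0,0,0],[0,0,70,0,0,0],[0,0,80,0,0,0],[0,0,80,0,0,0]],
  ],
)

```text
clock: 47.6
tool_pos: [0.4536, 0.114, 0.0686]
tool_rot: [0.708, 0.706, -0.001, -0.001]
ft_force: [0.4, 0.6, 0.0]
opening: 0.257
grip_force: 24.7
```

Call:
drive_tool(
  increments=[
    [[0,1,0,0,0,0],[0,1,4,0,0,0],[0,1,8,0,0,0],[0,1,12,0,0,0],[0,1,14,0,0,0],[0,1,15,0,0,0],[0,1,15,0,0,0]],
  ],
)

```text
clock: 48.3
tool_pos: [0.4555, 0.1154, 0.0548]
tool_rot: [0.707, 0.707, -0.0, -0.0]
ft_force: [0.3, -0.7, 0.3]
opening: 0.258
grip_force: 24.7
```

Now settle it onto the well floor, release, rise and back away towards -y so the cameras can see.

Call:
drive_tool(
  increments=[
    [[0,0,1,0,0,0],[0,0,1.5,0,0,0],[0,0,1.5,0,0,0]],
  ],
)

```text
clock: 48.6
tool_pos: [0.4559, 0.1157, 0.0546]
tool_rot: [0.707, 0.707, 0.001, 0.001]
ft_force: [-4.6, -1.6, 21.7]
opening: 0.261
grip_force: 26.6
```

Call:
drive_tool(
  increments=[
    [[0,0,0,0,0,0],[0,0,0,0,0,0],[0,0,0,0,0,0],[0,0,0,0,0,0],[0,0,-20,0,0,0],[0,0,-60,0,0,0],[0,0,-100,0,0,0],[0,0,-130,0,0,0],[0,0,-130,0,0,0]],
  ],
  jaw=56,
)

```text
clock: 49.5
tool_pos: [0.4575, 0.1163, 0.1868]
tool_rot: [0.708, 0.707, 0.003, 0.002]
ft_force: [0.6, -0.6, -0.9]
opening: 0.657
grip_force: 0.0
```

Call:
drive_tool(
  increments=[
    [[-45,0,0,0,0,0],[-90,0,0,0,0,0],[-135,0,0,0,0,0],[-180,0,0,0,0,0],[-225,0,0,0,0,0],[-270,0,0,0,0,0],[-315,0,0,0,0,0],[-360,0,0,0,0,0],[-400,0,0,0,0,0],[-400,0,0,0,0,0],[-400,0,0,0,0,0]],
  ],
)

```text
clock: 50.6
tool_pos: [0.4544, -0.2851, 0.1821]
tool_rot: [0.708, 0.706, -0.0, -0.001]
ft_force: [-0.2, 0.2, 0.7]
opening: 0.653
grip_force: 0.0
```

Run:
```python
from h import *
for c in("top","side"):
 im,d=capture(c);cv2.imwrite(f"pics/f_{c}.png",im)
 for l in("drop_bottle","squeeze_bottle","bond_bottle","bur_block","dappen_dish","instr_probe","instr_spatula","instr_scaler"):
  for q in trace(c,l)[:2]:
    P=cloud(c,q["pixels"],d);print(c,l,round(q["confidence"],2),np.round(q["location"]),np.median(P,0).round(3),np.percentile(P,2,0).round(3),np.percentile(P,98,0).round(3))
```

```text
top drop_bottle 0.88 [372. 226.] [0.452 0.121 0.074] [0.439 0.105 0.02 ] [0.467 0.131 0.113]
top drop_bottle 0.28 [345. 182.] [0.535 0.161 0.02 ] [0.52  0.146 0.008] [0.549 0.176 0.026]
top squeeze_bottle 0.73 [399. 227.] [0.453 0.068 0.064] [0.441 0.055 0.015] [0.467 0.075 0.092]
top bond_bottle 0.52 [338. 228.] [0.448 0.173 0.045] [0.438 0.159 0.013] [0.462 0.182 0.069]
top bond_bottle 0.51 [288. 228.] [0.448 0.259 0.031] [ 0.438  0.247 -0.002] [0.461 0.268 0.055]
top bur_block 0.58 [208. 205.] [0.486 0.415 0.017] [0.468 0.386 0.013] [0.503 0.444 0.025]
top bur_block 0.58 [366. 198.] [0.511 0.118 0.005] [ 0.423  0.03  -0.001] [0.589 0.205 0.026]
top dappen_dish 0.66 [343. 182.] [0.535 0.161 0.02 ] [0.52  0.146 0.008] [0.549 0.176 0.026]
top instr_probe 0.51 [120. 218.] [0.464 0.567 0.009] [ 0.454  0.518 -0.   ] [0.474 0.613 0.013]
top instr_spatula 0.7 [136. 191.] [0.509 0.542 0.008] [ 0.49   0.457 -0.   ] [0.525 0.615 0.012]
```

View pics/f_top.png

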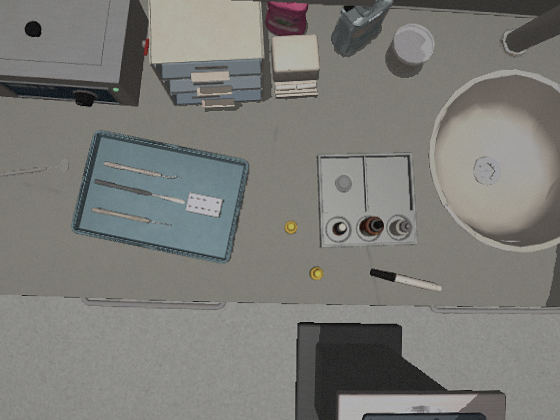

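The final top view shows the three bottles in their original wells at (338,228), (371,227) and (400,226), within about 1 mm of where they started. The bur block is on the tray at (204,205), and the dish and instruments have not moved.

```bash
python3 -c "
from rig import *
print(job_done())"
```

```text
the job is handed in; nothing more can be done
None
```

I've handed the job in: the bur block is upright on the tray's bare end, all three bottles are back upright in their own wells, and the last top view shows the dish and instruments unmoved. The hand-in call returned no verdict.

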